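# Swing out the rack bar and hang up the ear defenders

### The arm

A 7-joint arm with a two-finger parallel gripper is mounted at the origin on the work surface. World frame = base frame: x ahead of the robot, y to its left, z up, the work surface at z = 0. Lengths are in m, angles in rad, forces in N, time in s.
With the tool pointing down it reaches from about 0.4 to 0.85 m from the base axis. Payload 10.4 kg.
Tool frame: the origin (TCP) lies between the finger pads; the fingertips stand 22 mm ahead of it and the grasp point (between the pads) lies 3 mm ahead of it; z points along the fingers, y is the line along which they close (so a half turn about z gives the same grasp; the last joint's range is limited). The gripper opens to 85 mm and grips with 20 to 120 N. Pads are 22 mm wide; open, the fingers measure 114 mm over their backs; the gripper's body (76 mm by 85 mm) begins 54 mm behind the grasp point. The pads swing forward as they close: fully open they stand 13 mm farther back than shut.
Start: joints at [1.245, 0.332, -0.065, 1.46, 0.022, 1.35, -0.088], TCP at [0.186, -0.597, 0.253] pointing down, gripper open.
Joint ranges: [-2.6, 2.6], [-0.5, 2.12], [-1.47, 1.34], [0.16, 2.42], [-1.27, 4.41], [0.06, 2.06], [-2.6, 2.6]. Speed limits (rad/s): [2.22, 2.22, 2.79, 2.79, 3.14, 3.14, 3.14].

### API

Orientations are given as a unit quaternion [x, y, z, w].
In Python, from workcell import manip, camera, ticket, boxes_of, outline_of gives the robot as it stands.
- The arm moves only by the tool carry_out, never from a script. Its argument "deltas" is a list of rows, each a list of 5 numbers: the shift along the tool's x, y, z as a fraction of full scale, then the turn about the tool's z as a fraction of full scale, then the opening, from -1 (shut) to 1 (fully open), so that 0 is half open. In form: [[tx, ty, tz, spin, gripper], ...]. A call has 1 to 20 rows; each row is the pose to reach, as a shift and turn from the pose commanded when the call began, along the tool's axes at that moment; what a row does not reach only later rows make up. Full scale, the value 1, is 150 mm for a shift and 30 degrees for a turn. A row lasts 1/8 s, in which the tool goes at most 62.5 mm and 10.7 degrees, less where a joint would pass 70% of its speed; a pose out of reach is approached as far as the arm can. A call with a number of a shift or a turn outside -1 to 1 is refused whole. A call with a gripper value outside its range is refused whole. The fingers move at their own pace and stop on an object; "force" is the grip in N (left out, the last holds). Time passes only in rows, so rows that repeat a pose let the fingers close. It gives the time, the measured TCP pose, the force, the opening and the grip force at its end, in the units of the state.
- manip.get_obs(): the state, without advancing time (a new reading comes with each control period).
- camera(name): name is "scene" or "side" or "wrist"; returns a dict with "img" (384x512x3 uint8, red, green, blue), "depth" (384x512 float32, m along the optical axis (not along the pixel's ray), 0 where there is no reading), "vertical_fov" (degrees; the focal length in pixels is half the picture's height over the tangent of half this angle, whatever the lens; pixels are square), "cx", "cy" (the principal point, pixels), "R" (3x3) and "t" (3): a world point X has camera coordinates R X + t. Camera axes: x right, y down, z forward; pixel columns grow to the right and rows downward; lengths in m; the calibration is good to about 2 mm. A picture is of the moment at which its call begins.
- ticket.hand_in(): hands the job in; it is judged then, once.
Trained networks look in a picture, given as the dict that the camera call returned (one of the last four; its "shot" number tells which), for a name from the list of things; names that differ only in an ending like _2 or _b are one class to them, and where a whole thing is asked for, a point or a joint stands for the part that bears it (a point fixed in the world has none). Each returns a list of dicts, best first, with "conf" (0 to 1); they miss things now and then, are a little off and sometimes report something else, mostly with a low value. They report only what shows in the picture. A call takes as long as a camera call.
- boxes_of(query, picture): "position" ([x, y, z] in m, in world coordinates, good to about 4 mm: the middle of the surface that is visible of it).
- outline_of(query, picture): "region" (384x512 bool, what is visible of it).
The state is a dict: "clock": time; "joint_pos": joint angles; "joint_velocities": joint speeds; "tau": joint torques, N m; "position": TCP position; "ee_rot": TCP orientation; "ft_force": force on the tool from outside, world axes, zero at the start; "torque": the same for the moment, N m; "grip_width": opening from 0.0 (shut) to 1.0 (fully open); "grasp_force": force on a finger pad.
Only numpy, scipy, OpenCV 4.12 (cv2) and the standard library are available. Lean on these libraries where they do the work, as an engineer would, in place of code of your own. Each camera call takes 0.05 s, during which the arm holds its last target. There are 200 camera calls.

### The job

Swing the folded bar of the small rack fully out to its stop, away from the rack's backplate. Then pick up the ear defenders and hang them over the straight part of the bar, headband across it with one cup on each side, setting them down on the bar rather than dropping them, and let go. Leave the bar swung out, and leave the square tube, the can and the hammer where they are.

Things in the scene. Friction and masses are not known exactly. Their poses are not given: they have to be found in the camera images.
- bar (a joint): angle of the rack's swing bar about its vertical pivot: 0 = folded, parallel to the backplate; grows anticlockwise seen from above, to a stop at 1.57 (square to the backplate). Stiff hinge that stays where it is left; about 2 N at the tip moves it. It starts between 0 and 0.5
- bar_pivot (a point): point on the bar's vertical pivot axis, 145 mm above the bench, the height of the bar's centre line. Its axes turn with the bar: -x points along the bar to the free end, z up; opening moves the bar towards its own -y side. A dark collar of 38 mm diameter reaches 18 mm above and below, with a 6 mm cap on top
- bar_mid (a point): point on the centre line of the round, level aluminium bar (16 mm diameter), 110 mm from the pivot, about the middle of the straight part where things hang; same axes as bar_pivot. The straight part runs from 19 to 182 mm from the pivot
- rack: small fixed rack that carries the bar; origin on the bench under the pivot; x and y axes are those of the folded bar. Grey backplate, 6 mm thick, top 165 mm above the bench, from x = -100 to +60 mm, its near face at y = +50 mm; the folded bar projects 90 mm past it. Dark base plate 8 mm thick, x -110 to +70, y -35 to +85 mm
- bar_tip (a point): free end of the bar, on its centre line, 190 mm from the pivot; here a 16 mm thick stub turns up to 175 mm above the bench
- crown (a point): centre of the grey padded crown on top of the headband of the ear defenders. The pad is a block 64 mm along x, 30 mm along y (to grasp across, from above), 22 mm high; this point is 141 mm above the undersides of the cups and 11 mm above the crown's underside, which comes to lie on the bar. Fingertips below that underside would meet the bar first
- muffs: the ear defenders, one rigid piece of 0.2 to 0.4 kg with two black cups, standing on the cups with the headband arched above; origin centred at the underside of the cups, z up. 184 mm wide over the cups (x), 66 mm deep (y), 152 mm high; free space between the cups 90 mm. A half turn about z looks the same
- tube: offcut of square-edged steel tube lying on the bench, 180 x 60 x 40 mm, length along its x; origin at the centre of its underside; to be left alone
- can: metal can standing on the bench, 60 mm diameter, 100 mm high; origin at the centre of its underside; to be left alone
- hammer: hammer lying on the bench, 260 mm long along its x; to be left alone

How it is judged:
By the outcome, as a careful person would: the job done as asked, in the order asked, and still so for the second after the job is handed in, with the robot touching nothing.
It also fails if it takes over 66 s, if anything falls off the work surface, if the arm or the gripper's body presses on something with over 40 N, if the wrist force passes 120 N, or if a joint passes its speed limit or range.

## Working session

There is one attempt and no reset: what is moved stays moved. The work goes in short steps, Python scripts to look and compute and a tool call to move; the robot and the scene stay as the last step left them, time stands still between calls to the robot, and variables do not carry over. Pictures are saved under pics/ and viewed, at most 10 in all, crops included, and the job is handed in when it is done.

Besides the shell and the picture viewer there is one more tool, called after "Emit:" as name(argument=value, ...) on one line, values as JSON. carry_out: Moves the arm, as the interface text tells. Its arguments: {"type":"object","properties":{"deltas":{"type":"array","items":{"type":"array","items":{"type":"number"}}},"force":{"type":"number"}},"required":["deltas"]}

```bash
mkdir -p pics
cat > h.py <<'E'
import numpy as np, cv2
from workcell import manip, camera, ticket, boxes_of, outline_of
def cloud(p):
    f=192/np.tan(np.radians(p["vertical_fov"])/2)
    v,u=np.mgrid[0:384,0:512]; d=p["depth"]
    c=np.stack([(u-p["cx"])/f*d,(v-p["cy"])/f*d,d],-1)
    return (c-p["t"])@p["R"], d>0
def save(p,n): cv2.imwrite("pics/"+n,p["img"][:,:,::-1])
E
cat > a.py <<'E'
from h import *
np.set_printoptions(precision=3,suppress=True)
P={n:camera(n) for n in("scene","side","wrist")}
cv2.imwrite("pics/a.png",cv2.resize(np.vstack([np.hstack([P["scene"]["img"],P["side"]["img"]])])[:,:,::-1],(800,300)))
for n,p in P.items():
    X,ok=cloud(p)
    for q in("bar","bar_tip","bar_pivot","bar_mid","rack","crown","muffs","tube","can","hammer"):
        b=boxes_of(q,p)[:2]
        print(n,q,[(np.array(k["position"]),round(k["conf"],2)) for k in b])
    for q in("muffs","bar","rack","crown"):
        o=outline_of(q,p)
        if o:
            m=o[0]["region"]&ok; x=X[m]
            if len(x): print(n,q,"outl",o[0]["conf"],m.sum(),np.percentile(x,[2,50,98],axis=0).round(3).tolist())
print(manip.get_obs())
E
python3 a.py
```

```text
scene bar [(array([0.516, 0.201, 0.156]), 0.74)]
scene bar_tip [(array([0.514, 0.198, 0.152]), 0.73)]
scene bar_pivot [(array([0.513, 0.203, 0.156]), 0.85)]
scene bar_mid [(array([0.516, 0.201, 0.151]), 0.64), (array([ 0.541, -0.164,  0.076]), 0.63)]
scene rack [(array([0.561, 0.242, 0.064]), 0.93)]
scene crown [(array([ 0.546, -0.159,  0.075]), 0.96)]
scene muffs [(array([ 0.541, -0.166,  0.075]), 0.82)]
scene tube [(array([ 0.744, -0.143,  0.043]), 0.83)]
scene can [(array([ 0.71 , -0.341,  0.083]), 0.66), (array([ 0.549, -0.157,  0.073]), 0.5)]
scene hammer [(array([ 0.418, -0.49 ,  0.024]), 0.95)]
scene muffs outl 0.89 1539 [[0.424, -0.19, 0.008], [0.544, -0.161, 0.075], [0.589, -0.126, 0.154]]
scene bar outl 0.82 747 [[0.382, 0.133, 0.134], [0.52, 0.203, 0.154], [0.571, 0.237, 0.172]]
scene rack outl 0.67 4188 [[0.401, 0.146, 0.006], [0.562, 0.242, 0.065], [0.616, 0.304, 0.168]]
scene crown outl 0.86 1561 [[0.421, -0.193, 0.008], [0.543, -0.162, 0.075], [0.589, -0.126, 0.154]]
side bar [(array([0.495, 0.195, 0.156]), 0.6)]
side bar_tip [(array([0.49 , 0.194, 0.151]), 0.9), (arra
[... 861 characters left out ...]
 -0.126, 0.154]]
wrist bar []
wrist bar_tip []
wrist bar_pivot []
wrist bar_mid []
wrist rack []
wrist crown []
wrist muffs []
wrist tube []
wrist can []
wrist hammer [(array([ 0.3  , -0.489,  0.019]), 0.88)]
{'clock': 2.25, 'joint_pos': array([ 1.245,  0.332, -0.065,  1.46 ,  0.022,  1.35 , -0.088]), 'joint_velocities': array([-0.   , -0.001,  0.001,  0.001, -0.001, -0.   , -0.   ]), 'tau': array([ -0.   , -62.523,   0.049, -39.183,   0.016,   0.002,  -0.   ]), 'position': array([ 0.186, -0.597,  0.253]), 'ee_rot': array([0.989, 0.151, 0.   , 0.   ]), 'ft_force': array([-0.052,  0.496,  0.42 ]), 'torque': array([ 0.043,  0.01 , -0.029]), 'grasp_force': 0.0, 'grip_width': 0.9937376485622147}
```

View pics/a.png

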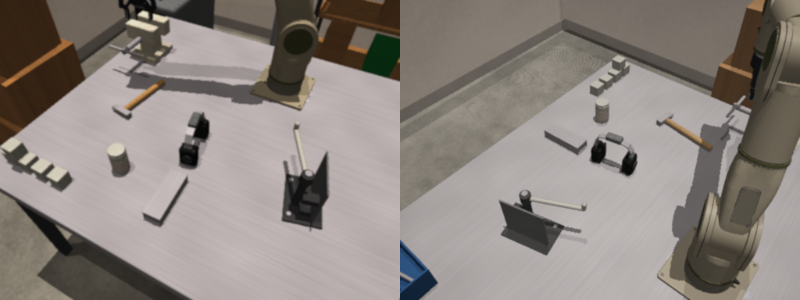

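```bash
cat > b.py <<'E'
from h import *
np.set_printoptions(precision=4,suppress=True)
A={}
for n in("scene","side"):
    p=camera(n);X,ok=cloud(p)
    for q in("muffs","bar","rack"):
        o=outline_of(q,p)
        if not o: continue
        m=cv2.erode(o[0]["region"].astype(np.uint8),np.ones((1,1)))>0
        A.setdefault(q,[]).append(X[m&ok])
        x=X[m&ok]
        if q=="muffs": s=x[(x[:,2]>.148)&(x[:,2]<.158)]; l="crown top"
        if q=="bar": s=x[(x[:,2]>.146)&(x[:,2]<.157)&(x[:,1]<.30)]; l="bar"
        if q=="rack": s=x[(x[:,2]>.160)&(x[:,2]<.169)]; l="plate top"
        def line(s,l):
            if len(s)<8: print(n,l,len(s));return
            vx,vy,x0,y0=cv2.fitLine(s[:,:2].astype(np.float32),cv2.DIST_HUBER,0,.005,.005).ravel()
            t=(s[:,0]-x0)*vx+(s[:,1]-y0)*vy; w=(s[:,1]-y0)*vx-(s[:,0]-x0)*vy
            print(n,l,len(s),"c",x0,y0,"ang",np.degrees(np.arctan2(vy,vx)),"t",np.percentile(t,[1,50,99]),"w",np.percentile(w,[2,98]))
            r=cv2.minAreaRect((s[:,:2]*1000).astype(np.float32)); print("   rect",r, "z",np.median(s[:,2]))
        line(s,l)
        if q=="muffs": line(x[x[:,2]>.005],"all")
        if q=="bar":
            line(x[(x[:,2]>.160)&(x[:,0]>.53)],"cap"); line(x[(x[:,2]>.160)&(x[:,0]<.45)],"stub")
E
python3 b.py
```

```text
scene crown top 196 c 0.5013837 -0.16932954 ang 9.799667 t [-0.0327  0.0005  0.0279] w [-0.014   0.0133]
   rect ((498.5152893066406, -169.8226318359375), (63.553714752197266, 29.60654067993164), 7.669066429138184) z 0.15296505656797554
scene all 1526 c 0.5220285 -0.16071445 ang 7.4726696 t [-0.1002  0.0235  0.067 ] w [-0.0288  0.028 ]
   rect ((502.73419189453125, -169.9625244140625), (178.67523193359375, 66.15821075439453), 11.354351043701172) z 0.07457974431664394
scene bar 377 c 0.4758865 0.18067218 ang 25.02323 t [-0.0987 -0.003   0.1057] w [-0.0129  0.0115]
   rect ((479.6263427734375, 178.71783447265625), (208.73849487304688, 32.0900993347168), 28.18987464904785) z 0.15302012983416993
scene cap 194 c 0.5567412 0.22106673 ang 79.80976 t [-0.0182  0.0002  0.0171] w [-0.014   0.0159]
   rect ((554.6729736328125, 220.491943359375), (36.23227310180664, 32.869693756103516), 62.01864242553711) z 0.16475228667786393
scene stub 35 c 0.38439608 0.13596347 ang 72.87238 t [-0.0063  0.001   0.0075] w [-0.0045  0.0048]
   rect ((383.80865478515625, 136.361083984375), (14.394429206848145, 9.
[... 979 characters left out ...]
0.1519060978772551
side cap 149 c 0.5488509 0.22448917 ang 66.2333 t [-0.0174 -0.0003  0.0168] w [-0.0194  0.0129]
   rect ((550.904296875, 223.08045959472656), (36.04931640625, 35.196441650390625), 56.613834381103516) z 0.16443366011880042
side stub 41 c 0.3770589 0.14010228 ang 45.39039 t [-0.0068  0.0001  0.0078] w [-0.0061  0.0045]
   rect ((378.1922912597656, 139.86756896972656), (14.705438613891602, 11.130830764770508), 42.39168930053711) z 0.1703595162143933
side plate top 330 c 0.5407817 0.27038267 ang 10.234716 t [-0.189 -0.008  0.052] w [-0.0974  0.0089]
   rect ((480.2855529785156, 222.4496307373047), (263.5594482421875, 84.5055160522461), 20.935138702392578) z 0.16421964214027876
```

```bash
cat >> h.py <<'E'
from scipy.spatial.transform import Rotation as Ro
def rel(W,obs=None):
    "world waypoints (x,y,z,[yaw of tool x deg]) -> fractions from measured pose"
    o=obs or manip.get_obs(); R=Ro.from_quat(o["ee_rot"]).as_matrix()
    y0=np.degrees(np.arctan2(R[1,0],R[0,0])); print("pose",o["position"].round(4),"yaw",round(y0,2),"F",o["ft_force"].round(1),"t",o["clock"],"j",o["joint_pos"].round(2))
    for w in W:
        d=R.T@(np.array(w[:3])-o["position"])/.15
        s=-(w[3]-y0)/30 if len(w)>3 else 0
        print(np.round(w,3),"->",d.round(3),"spin",round(s,3))
E
cat > c.py <<'E'
from h import *
for n in("scene","side"):
    p=camera(n);X,ok=cloud(p)
    o=outline_of("rack",p); x=X[o[0]["region"]&ok]
    # plate points: beyond bar collar, normal offset>35mm for guess angle
    a=np.radians(12)
    for _ in range(4):
        yr=-(x[:,0]-.552)*np.sin(a)+(x[:,1]-.222)*np.cos(a); xr=(x[:,0]-.552)*np.cos(a)+(x[:,1]-.222)*np.sin(a)
        s=x[(yr>.038)&(yr<.068)&(x[:,2]>.03)&(x[:,2]<.17)]
        v=cv2.fitLine(s[:,:2].astype(np.float32),cv2.DIST_HUBER,0,.002,.005).ravel(); a=np.arctan2(v[1],v[0])
    t=xr[(yr>.038)&(yr<.068)&(x[:,2]>.03)]
    print(n,len(s),np.degrees(a),"yr",np.percentile(yr[(yr>.038)&(yr<.068)&(x[:,2]>.03)],[5,50,95]),"xr",np.percentile(t,[1,99]))
a=np.radians(10)
rel([(.42,-.35,.253),(.42,-.1,.253),(.402,.188,.253),(.402,.188,.145)])
E
python3 c.py
```

```text
scene 1129 14.067228 yr [0.04579144 0.04928577 0.05301056] xr [-0.09495158  0.06097544]
side 1617 14.334826 yr [0.05266582 0.05511711 0.05668314] xr [-0.09922661  0.05573523]
pose [ 0.1864 -0.5966  0.2533] yaw 17.35 F [-0.6  0.6  0.2] t 2.85 j [ 1.25  0.33 -0.06  1.46  0.02  1.35 -0.09]
[ 0.42  -0.35   0.253] -> [ 1.977 -1.105  0.002] spin 0
[ 0.42  -0.1    0.253] -> [ 2.474e+00 -2.696e+00  2.000e-03] spin 0
[0.402 0.188 0.253] -> [ 2.932e+00 -4.564e+00  2.000e-03] spin 0
[0.402 0.188 0.145] -> [ 2.932 -4.564  0.722] spin 0
```

Emit:
carry_out(deltas=[[0.4,-0.22,0,0,-1],[0.8,-0.44,0,0,-1],[1,-0.55,0,0,-1],[1,-0.55,0,0,-1]])

```text
clock: 3.35
position: [0.3085, -0.4701, 0.2537]
ee_rot: [0.988, 0.154, 0.001, -0.0]
ft_force: [-0.0, -1.4, 0.5]
grip_width: 0.144
grasp_force: 0.0
```

Emit:
carry_out(deltas=[[0.4,-0.22,0,0,-1],[0.8,-0.44,0,0,-1],[1,-0.55,0,0,-1]])

```text
clock: 3.72
position: [0.4247, -0.3484, 0.2535]
ee_rot: [0.989, 0.151, 0.0, 0.0]
ft_force: [0.7, -0.6, 0.0]
grip_width: -0.004
grasp_force: 0.0
```

Emit:
carry_out(deltas=[[0.15,-0.38,0,0,-1],[0.3,-0.76,0,0,-1],[0.4,-1,0,0,-1]])

```text
clock: 4.1
position: [0.4361, -0.1868, 0.2536]
ee_rot: [0.988, 0.151, 0.0, 0.0]
ft_force: [0.6, -0.0, 0.1]
grip_width: 0.006
grasp_force: 0.0
```

Emit:
carry_out(deltas=[[0.1,-0.38,0,0,-1],[0.2,-0.76,0,0,-1],[0.3,-1,0,0,-1]])

```text
clock: 4.47
position: [0.4341, -0.0304, 0.2537]
ee_rot: [0.989, 0.151, 0.0, 0.0]
ft_force: [0.2, -0.1, -1.1]
grip_width: 0.003
grasp_force: 0.0
```

Emit:
carry_out(deltas=[[0.08,-0.38,0,0,-1],[0.16,-0.76,0,0,-1],[0.23,-1,0,0,-1]])

```text
clock: 4.85
position: [0.4224, 0.1232, 0.2538]
ee_rot: [0.988, 0.151, 0.001, 0.0]
ft_force: [0.9, 0.0, 0.3]
grip_width: 0.0
grasp_force: 0.0
```

Emit:
carry_out(deltas=[[0,-0.3,0,0,-1],[0,-0.46,0,0,-1],[0,-0.46,0,0,-1],[0,-0.46,0,0,-1]])

```text
clock: 5.35
position: [0.4026, 0.1861, 0.2533]
ee_rot: [0.989, 0.15, 0.0, 0.0]
ft_force: [-0.4, -0.8, -0.1]
grip_width: 0.001
grasp_force: 0.0
```

Emit:
carry_out(deltas=[[0,0,0.35,0,-1],[0,0,0.6,0,-1],[0,0,0.72,0,-1],[0,0,0.72,0,-1]])

```text
clock: 5.85
position: [0.4017, 0.1859, 0.1443]
ee_rot: [0.989, 0.15, -0.001, 0.0]
ft_force: [0.1, -0.3, -0.6]
grip_width: -0.002
grasp_force: 0.0
```

```bash
cat > d.py <<'E'
from h import *
W=[]
for b in (206,216,226,236,246,256,266,272,278,284):
    r=np.radians(b); u=np.array([np.cos(r),np.sin(r)]); n=np.array([np.sin(r),-np.cos(r)])
    W.append(tuple(np.array([.552,.222])+.15*u+.021*n)+(.145,))
rel(W)
E
python3 d.py
```

```text
pose [0.4017 0.1859 0.1443] yaw 17.24 F [ 0.1 -0.3 -0.6] t 5.85 j [ 0.33  0.1  -0.88  2.01  0.09  1.07 -1.87]
[0.408 0.175 0.145] -> [ 0.019  0.081 -0.005] spin 0
[0.418 0.151 0.145] -> [ 0.036  0.256 -0.005] spin 0
[0.433 0.129 0.145] -> [ 0.084  0.425 -0.005] spin 0
[0.451 0.109 0.145] -> [ 0.161  0.584 -0.005] spin 0
[0.472 0.094 0.145] -> [ 0.264  0.727 -0.006] spin 0
[0.495 0.082 0.145] -> [ 0.39   0.849 -0.006] spin 0
[0.521 0.074 0.145] -> [ 0.536  0.948 -0.006] spin 0
[0.536 0.071 0.145] -> [ 0.63   0.995 -0.007] spin 0
[0.552 0.071 0.145] -> [ 0.73   1.031 -0.007] spin 0
[0.568 0.071 0.145] -> [ 0.832  1.057 -0.007] spin 0
```

Emit:
carry_out(deltas=[[0.02,0.08,0,0,-1],[0.025,0.17,0,0,-1],[0.035,0.255,0,0,-1],[0.055,0.34,0,0,-1],[0.085,0.425,0,0,-1],[0.12,0.505,0,0,-1],[0.16,0.585,0,0,-1],[0.21,0.66,0,0,-1],[0.265,0.725,0,0,-1],[0.325,0.79,0,0,-1],[0.39,0.85,0,0,-1],[0.46,0.9,0,0,-1],[0.535,0.95,0,0,-1]])

```text
clock: 7.48
position: [0.5218, 0.0751, 0.1452]
ee_rot: [0.989, 0.151, -0.0, 0.0]
ft_force: [-1.7, 1.5, -0.8]
grip_width: -0.001
grasp_force: 1.0
```

```bash
cat > e.py <<'E'
from h import *
import sys
for n in("scene","side"):
    p=camera(n);X,ok=cloud(p);save(p,sys.argv[1]+n+".png")
    o=outline_of("bar",p)
    if not o: print(n,"none");continue
    x=X[o[0]["region"]&ok]; d=np.hypot(x[:,0]-.552,x[:,1]-.222)
    s=x[(x[:,2]>.146)&(x[:,2]<.157)&(d>.025)&(d<.18)]
    st=x[(x[:,2]>.160)&(d>.15)&(d<.21)]
    r=np.median(s[:,:2],0)-[.552,.222]
    v=cv2.fitLine(s[:,:2].astype(np.float32),cv2.DIST_HUBER,0,.003,.005).ravel()
    print(n,len(s),"median ang",np.degrees(np.arctan2(r[1],r[0]))%360,"fit",np.degrees(np.arctan2(v[1],v[0]))%180+180,v[2:],"stub",np.median(st,0) if len(st) else None, (np.degrees(np.arctan2(np.median(st[:,1])-.222,np.median(st[:,0])-.552))%360) if len(st) else 0)
W=[]
for b in (278,284,288):
    r=np.radians(b); u=np.array([np.cos(r),np.sin(r)]); n=np.array([np.sin(r),-np.cos(r)])
    W.append(tuple(np.array([.552,.222])+.15*u+.021*n)+(.145,))
rel(W)
E
python3 e.py b1
```

```text
scene 405 median ang 268.4825725460833 fit 264.8655 [0.54975075 0.12087552] stub [0.54288865 0.03062566 0.17028017] 267.27420051844047
side 187 median ang 263.72761836596527 fit 265.18863 [0.5455911  0.16094267] stub None 0
pose [0.5213 0.0751 0.1452] yaw 17.33 F [-0.2  0.4 -0.4] t 7.675 j [ 0.42  0.29 -0.74  1.82  0.22  1.11 -1.67]
[0.552 0.071 0.145] -> [0.187 0.09  0.002] spin 0
[0.568 0.071 0.145] -> [0.29  0.116 0.002] spin 0
[0.578 0.073 0.145] -> [0.359 0.128 0.002] spin 0
```

Emit:
carry_out(deltas=[[0.06,0.04,0,0,-1],[0.12,0.07,0,0,-1],[0.185,0.09,0,0,-1],[0.24,0.105,0,0,-1],[0.27,0.11,0,0,-1],[0.29,0.115,0,0,-1],[0.29,0.115,0,0,-1]])

```text
clock: 8.55
position: [0.568, 0.0717, 0.1453]
ee_rot: [0.989, 0.151, 0.0, 0.0]
ft_force: [-0.6, -0.3, -0.2]
grip_width: 0.0
grasp_force: 0.0
```

Emit:
carry_out(deltas=[[0.02,0,0,0,-1],[0.02,0,0,0,-1]])

```text
clock: 8.8
position: [0.5704, 0.0722, 0.1453]
ee_rot: [0.989, 0.151, -0.0, 0.0]
ft_force: [-3.5, -1.7, 1.6]
grip_width: -0.002
grasp_force: 1.9
```

Emit:
carry_out(deltas=[[0.02,0,0,0,-1],[0.02,0,0,0,-1]])

```text
clock: 9.05
position: [0.5708, 0.0723, 0.145]
ee_rot: [0.989, 0.151, -0.003, 0.001]
ft_force: [-18.7, -6.7, 12.6]
grip_width: 0.001
grasp_force: 10.0
```

Emit:
carry_out(deltas=[[0.02,0,0,0,-1],[0.02,0,0,0,-1]])

```text
clock: 9.3
position: [0.5711, 0.0724, 0.1449]
ee_rot: [0.989, 0.15, -0.006, 0.002]
ft_force: [-35.3, -10.5, 24.1]
grip_width: 0.002
grasp_force: 18.7
```

Emit:
carry_out(deltas=[[-0.08,0,0,0,-1],[-0.25,0,0,0,-1],[-0.25,0,-0.3,0,-1],[-0.25,0,-0.7,0,-1],[-0.25,0,-0.8,0,-1],[-0.25,0,-0.8,0,-1]])

```text
clock: 10.05
position: [0.5411, 0.0634, 0.266]
ee_rot: [0.989, 0.151, 0.001, 0.0]
ft_force: [-0.3, -0.3, -0.7]
grip_width: -0.001
grasp_force: 0.0
```

```bash
python3 e.py b2; python3 -c "
from h import *
rel([(.498,-.168,.26,14),(.498,-.168,.26,10),(.498,-.168,.26,8)])"
```

```text
scene 436 median ang 286.0347120416199 fit 283.95605 [0.585006   0.10958464] stub [0.60314856 0.03696062 0.17110465] 285.45185517226673
side 282 median ang 282.88984723668796 fit 284.2506 [0.57896537 0.10487435] stub [0.59685842 0.03792901 0.17095902] 283.6961071130218
pose [0.5399 0.0631 0.2636] yaw 17.35 F [-1.1  0.8  0.1] t 10.25 j [ 0.46  0.22 -0.75  1.63  0.16  1.35 -1.59]
[0.552 0.071 0.145] -> [ 0.094 -0.023  0.79 ] spin 0
[0.568 0.071 0.145] -> [0.197 0.003 0.79 ] spin 0
[0.578 0.073 0.145] -> [0.266 0.015 0.79 ] spin 0
pose [0.5399 0.0631 0.2636] yaw 17.35 F [-1.1  0.8  0.1] t 10.25 j [ 0.46  0.22 -0.75  1.63  0.16  1.35 -1.59]
[ 0.498 -0.168  0.26  14.   ] -> [-0.726  1.387  0.025] spin 0.112
[ 0.498 -0.168  0.26  10.   ] -> [-0.726  1.387  0.025] spin 0.245
[ 0.498 -0.168  0.26   8.   ] -> [-0.726  1.387  0.025] spin 0.312
```

View pics/b2scene.png

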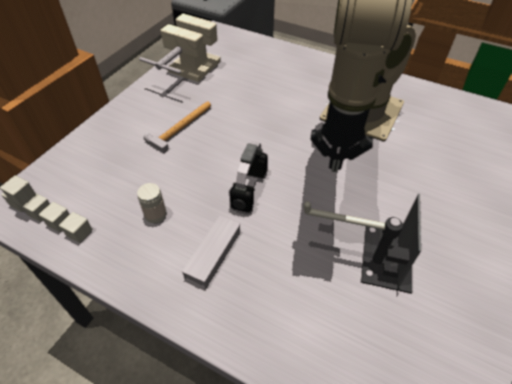

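Emit:
carry_out(deltas=[[-0.18,0.35,0,0.1,-1],[-0.36,0.69,0,0.245,-1],[-0.5,0.95,0,0.245,1],[-0.5,0.95,0,0.245,1]])

```text
clock: 10.75
position: [0.5101, -0.0992, 0.2639]
ee_rot: [0.996, 0.084, -0.001, 0.0]
ft_force: [0.7, 0.9, -0.5]
grip_width: 0.417
grasp_force: 0.0
```

Emit:
carry_out(deltas=[[-0.15,0.45,0,0,1],[-0.15,0.47,0,0,1],[-0.15,0.47,0,0,1],[-0.15,0.47,0,0,1]])

```text
clock: 11.25
position: [0.5019, -0.1664, 0.265]
ee_rot: [0.996, 0.088, -0.0, -0.0]
ft_force: [-0.8, 0.3, -0.4]
grip_width: 0.999
grasp_force: 0.0
```

```bash
cat > f.py <<'E'
from h import *
import sys
for n in ("wrist","scene","side"):
    p=camera(n);X,ok=cloud(p)
    if n=="wrist": save(p,"w.png")
    o=outline_of("muffs",p)
    if not o: print(n,"none");continue
    x=X[o[0]["region"]&ok]
    for l,s in(("crown",x[(x[:,2]>.149)&(x[:,2]<.157)]),("all",x[x[:,2]>.01])):
        if len(s)<10: print(n,l,len(s)); continue
        print(n,l,len(s),"med",np.median(s,0).round(4),cv2.minAreaRect((s[:,:2]*1000).astype(np.float32)))
        pc=cv2.PCACompute(s[:,:2].astype(np.float32),None)[1]; print("  pca",np.degrees(np.arctan2(pc[0,1],pc[0,0])))
rel([(.498,-.168,.26,10)])
E
python3 f.py
```

```text
wrist crown 2169 med [ 0.5003 -0.1707  0.1519] ((498.3328552246094, -170.82077026367188), (62.419952392578125, 28.750812530517578), 11.209209442138672)
  pca 11.039769
wrist all 6536 med [ 0.5203 -0.167   0.1344] ((501.6711730957031, -170.4532470703125), (176.45982360839844, 65.67090606689453), 11.078133583068848)
  pca 10.975538
scene crown 185 med [ 0.5021 -0.1691  0.1527] ((498.6854553222656, -169.76953125), (67.7553482055664, 26.738971710205078), 12.13390827178955)
  pca 11.6223545
scene all 1467 med [ 0.5451 -0.1612  0.0753] ((502.8336181640625, -163.28456115722656), (177.4285430908203, 61.62648391723633), 7.419497489929199)
  pca 7.5228596
side crown 149 med [ 0.4955 -0.1678  0.1524] ((497.17401123046875, -170.3727569580078), (62.469940185546875, 30.09488868713379), 10.267349243164062)
  pca 12.8688545
side all 1366 med [ 0.4854 -0.1614  0.0749] ((494.0673828125, -168.57858276367188), (178.7342987060547, 64.30328369140625), 11.392653465270996)
  pca 11.22425
pose [ 0.5016 -0.1679  0.2654] yaw 10.05 F [-1.2  0.3 -0.4] t 11.55 j [ 0.77  0.16 -0.58  1.67  0.09  1.34 -1.23]
[ 0.498 -0.168  0.26  10.   ] -> [-0.024 -0.003  0.036] spin 0.002
```

View pics/w.png

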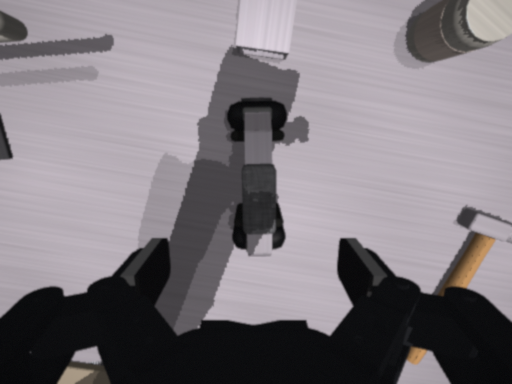

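Emit:
carry_out(deltas=[[-0.026,0.01,0.2,-0.033,1],[-0.026,0.01,0.45,-0.033,1],[-0.026,0.01,0.65,-0.033,1],[-0.026,0.01,0.73,-0.033,1],[-0.026,0.01,0.73,-0.033,1],[-0.026,0.01,0.73,-0.033,1]], force=50)

```text
clock: 12.3
position: [0.4986, -0.1707, 0.1571]
ee_rot: [0.995, 0.096, 0.001, 0.0]
ft_force: [-0.0, 0.8, -0.0]
grip_width: 1.002
grasp_force: 0.0
```

Emit:
carry_out(deltas=[[0,0,0.015,0,1],[0,0,0.015,0,-1],[0,0,0.015,0,-1],[0,0,0.015,0,-1],[0,0,0.015,0,-1],[0,0,0.015,0,-1],[0,0,0.015,0,-1],[0,0,0.015,0,-1]], force=60)

```text
clock: 13.3
position: [0.4981, -0.1709, 0.1539]
ee_rot: [0.995, 0.096, 0.0, 0.0]
ft_force: [0.8, -2.1, 5.6]
grip_width: 0.339
grasp_force: 60.3
```

Emit:
carry_out(deltas=[[0,0,-0.05,0,-1],[0,0,-0.2,0,-1],[0,0,-0.4,0,-1],[0,0,-0.6,0,-1],[0,0,-0.8,0,-1],[0,0,-0.95,0,-1],[0,0,-1,0,-1],[0,0,-1,0,-1]])

```text
clock: 14.3
position: [0.4977, -0.1704, 0.3031]
ee_rot: [0.995, 0.096, -0.0, -0.0]
ft_force: [0.4, -0.9, -2.8]
grip_width: 0.335
grasp_force: 59.7
```

Emit:
carry_out(deltas=[[0,0,-0.15,0,-1],[0,0,-0.28,0,-1],[0,0,-0.3,0,-1],[0,0,-0.3,0,-1]])

```text
clock: 14.8
position: [0.4976, -0.1705, 0.3473]
ee_rot: [0.995, 0.096, -0.001, -0.0]
ft_force: [-0.1, -0.6, -2.8]
grip_width: 0.334
grasp_force: 59.9
```

```bash
cat > g.py <<'E'
from h import *
for n in ("scene","side"):
    p=camera(n);X,ok=cloud(p); save(p,"g"+n+".png")
    o=outline_of("muffs",p)
    if not o: print(n,"none");continue
    x=X[o[0]["region"]&ok]; print(n,np.percentile(x,[2,50,98],axis=0).round(3).tolist())
T=manip.get_obs()["position"]
c=np.array([.552,.222])+.11*np.array([np.cos(np.radians(284.2)),np.sin(np.radians(284.2))])
rel([(*c,T[2],14.2),(*c,.178,14.2)])
E
python3 g.py
```

```text
scene [[0.419, -0.2, 0.201], [0.547, -0.16, 0.265], [0.589, -0.126, 0.347]]
side [[0.408, -0.464, 0.001], [0.482, -0.161, 0.264], [0.687, -0.125, 0.346]]
pose [ 0.4976 -0.1705  0.3477] yaw 10.99 F [-0.6  0.5 -2.4] t 15.0 j [ 0.78  0.12 -0.58  1.54  0.07  1.5  -1.18]
[ 0.579  0.115  0.348 14.2  ] -> [ 0.896 -1.768  0.   ] spin -0.107
[ 0.579  0.115  0.178 14.2  ] -> [ 0.897 -1.767  1.131] spin -0.107
```

View pics/gside.png

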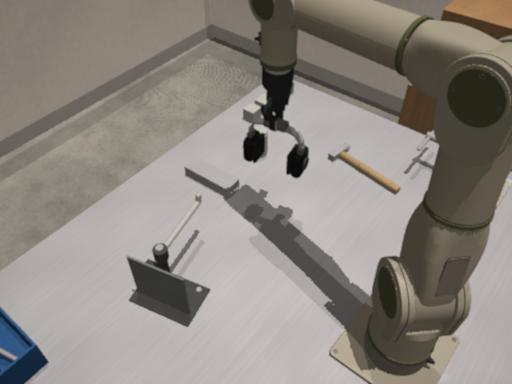

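Emit:
carry_out(deltas=[[0.1,-0.2,0,-0.03,-1],[0.25,-0.5,0,-0.08,-1],[0.4,-0.8,0,-0.107,-1],[0.5,-1,0,-0.107,-1]])

```text
clock: 15.5
position: [0.543, -0.0064, 0.3483]
ee_rot: [0.992, 0.125, -0.0, -0.0]
ft_force: [0.3, -0.8, -2.7]
grip_width: 0.338
grasp_force: 59.9
```

Emit:
carry_out(deltas=[[0.17,-0.33,0,0,-1],[0.35,-0.65,0,0,-1],[0.42,-0.77,0,0,-1],[0.42,-0.77,0,0,-1],[0.42,-0.77,0,0,-1]])

```text
clock: 16.12
position: [0.5757, 0.1173, 0.3482]
ee_rot: [0.992, 0.123, -0.0, 0.0]
ft_force: [-0.6, -0.8, -2.4]
grip_width: 0.338
grasp_force: 60.1
```

```bash
python3 g.py;python3 e.py b3|head -2
```

```text
scene [[0.457, 0.07, 0.003], [0.637, 0.125, 0.269], [0.666, 0.164, 0.348]]
side [[0.486, -0.087, 0.0], [0.554, 0.121, 0.266], [0.812, 0.166, 0.348]]
pose [0.5757 0.1172 0.3486] yaw 14.1 F [ 0.1  0.3 -2.8] t 16.325 j [ 0.33  0.31 -0.78  1.37  0.21  1.55 -1.75]
[ 0.579  0.115  0.349 14.2  ] -> [0.018 0.017 0.   ] spin -0.003
[ 0.579  0.115  0.178 14.2  ] -> [0.018 0.017 1.137] spin -0.003
scene 221 median ang 284.4926205875548 fit 284.43365 [0.5839681  0.11333188] stub [0.60303064 0.03637823 0.17105663] 285.37184817926214
side 219 median ang 282.9537986805251 fit 285.12692 [0.56703675 0.15131617] stub None 0
```

Emit:
carry_out(deltas=[[0.018,0.017,0.1,0,-1],[0.018,0.017,0.3,0,-1],[0.018,0.017,0.5,0,-1],[0.018,0.017,0.7,0,-1],[0.018,0.017,0.85,0,-1],[0.018,0.017,0.95,0,-1],[0.018,0.017,1.0,0,-1],[0.018,0.017,1.0,0,-1],[0.018,0.017,1.0,0,-1]])

```text
clock: 17.65
position: [0.5793, 0.1168, 0.1994]
ee_rot: [0.992, 0.124, 0.001, -0.0]
ft_force: [0.8, 0.0, -2.8]
grip_width: 0.337
grasp_force: 60.1
```

```bash
python3 -c "
from h import *
p=camera('side');q=camera('scene')
cv2.imwrite('pics/h.png',np.hstack([cv2.resize(p['img'][170:340,90:290],(400,340)),cv2.resize(q['img'][120:290,260:460],(400,340))])[:,:,::-1])
rel([(.579,.115,.177,14.2)])"
```

```text
pose [0.5793 0.1167 0.1993] yaw 14.2 F [-0.5  0.9 -1.4] t 17.75 j [ 0.33  0.39 -0.76  1.6   0.28  1.27 -1.8 ]
[ 0.579  0.115  0.177 14.2  ] -> [-0.005  0.011  0.149] spin -0.0
```

View pics/h.png

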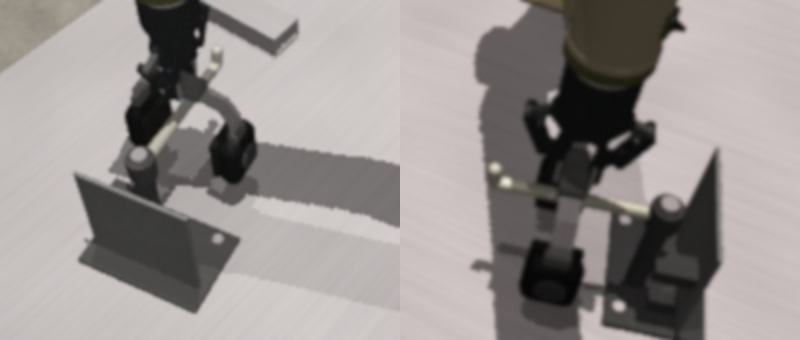

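The muffs straddle the open bar, one cup on each side (crop pixels about (150,115) and (232,150) on the left), with the crown above it. I'll lower them slowly now.

Emit:
carry_out(deltas=[[0,0.005,0.05,0,-1],[0,0.01,0.09,0,-1],[0,0.01,0.11,0,-1],[0,0.01,0.125,0,-1],[0,0.01,0.125,0,-1],[0,0.01,0.125,0,-1]])

```text
clock: 18.5
position: [0.5794, 0.1151, 0.18]
ee_rot: [0.992, 0.124, 0.0, 0.0]
ft_force: [-0.5, 0.7, -2.5]
grip_width: 0.337
grasp_force: 60.1
```

Emit:
carry_out(deltas=[[0,0,0.013,0,-1],[0,0,0.02,0,-1],[0,0,0.02,0,-1]])

```text
clock: 18.88
position: [0.5793, 0.1151, 0.1768]
ee_rot: [0.992, 0.124, 0.0, 0.0]
ft_force: [0.3, -0.2, -1.8]
grip_width: 0.333
grasp_force: 60.2
```

Emit:
carry_out(deltas=[[0,0,0.007,0,-1],[0,0,0.007,0,-1]])

```text
clock: 19.12
position: [0.5793, 0.1152, 0.1766]
ee_rot: [0.992, 0.124, 0.0, 0.0]
ft_force: [-3.9, -1.0, 5.2]
grip_width: 0.337
grasp_force: 61.3
```

Emit:
carry_out(deltas=[[0,0,0.007,0,-1],[0,0,0.007,0,-1]])

```text
clock: 19.38
position: [0.5794, 0.1152, 0.1765]
ee_rot: [0.992, 0.124, 0.0, 0.0]
ft_force: [-7.5, -2.6, 13.5]
grip_width: 0.339
grasp_force: 62.4
```

Emit:
carry_out(deltas=[[0,0,-0.01,0,-1],[0,0,-0.01,0,-0.2],[0,0,-0.01,0,0],[0,0,-0.01,0,0.4],[0,0,-0.01,0,0.8],[0,0,-0.01,0,0.8],[0,0,-0.01,0,0.8]])

```text
clock: 20.25
position: [0.5793, 0.1151, 0.1762]
ee_rot: [0.992, 0.124, 0.0, 0.0]
ft_force: [-0.3, 0.9, -0.3]
grip_width: 0.901
grasp_force: 0.0
```

Emit:
carry_out(deltas=[[0,0,-0.05,0,0.8],[0,0,-0.2,0,0.8],[0,0,-0.5,0,0.8],[0,0,-0.8,0,0.8],[0,0,-1,0,0.8],[0,0,-1,0,0.8],[0,0,-1,0,0.8],[0,0,-1,0,0.8]])

```text
clock: 21.25
position: [0.5789, 0.1149, 0.3252]
ee_rot: [0.992, 0.124, -0.001, 0.0]
ft_force: [-0.5, 0.2, 0.1]
grip_width: 0.898
grasp_force: 0.0
```

```bash
python3 -c "
from h import *
p=camera('side');q=camera('scene')
cv2.imwrite('pics/i.png',np.hstack([cv2.resize(p['img'][170:340,90:290],(400,340)),cv2.resize(q['img'][120:290,260:460],(400,340))])[:,:,::-1])
rel([])
for c in(p,q):
    X,ok=cloud(c);x=X[outline_of('muffs',c)[0]['region']&ok];s=x[(x[:,2]>.168)&(x[:,2]<.182)];print(np.median(s,0),cv2.minAreaRect((s[:,:2]*1000).astype(np.float32)),np.percentile(x[:,2],[1,99]))
";python3 e.py b4|head -2
```

```text
pose [0.579  0.115  0.3254] yaw 14.2 F [-0.9  0.6 -0.5] t 21.35 j [ 0.34  0.32 -0.78  1.41  0.22  1.51 -1.75]
[0.5754227  0.11826459 0.17475317] ((578.0164794921875, 116.1235580444336), (64.61288452148438, 32.47817611694336), 12.52767562866211) [0.0011111  0.17741311]
[0.58414734 0.11556962 0.17566202] ((580.419921875, 115.40923309326172), (63.486778259277344, 29.77814483642578), 14.027734756469727) [0.03681853 0.17804736]
scene 355 median ang 287.6116962971422 fit 284.36014 [0.57765895 0.13737762] stub [0.60380473 0.0360355  0.17149097] 285.56641272895445
side 203 median ang 282.7002343277459 fit 284.27347 [0.5738652  0.12499371] stub [0.59537055 0.03858849 0.16997076] 283.3041149860986
```

View pics/i.png

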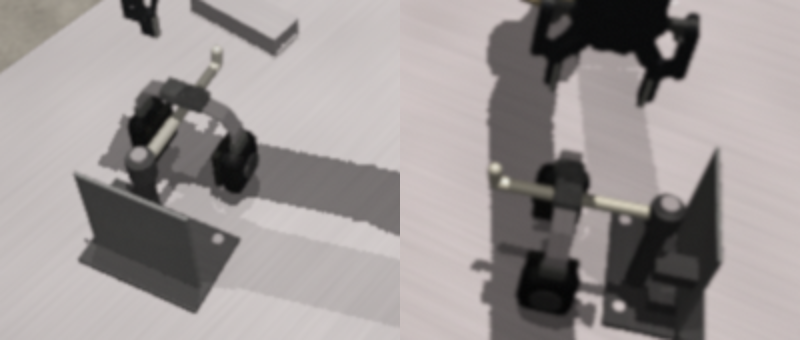

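The picture shows the muffs hanging level across the swung-out bar: crown top at 0.175 m, one cup on each side (crop pixels (150,120) and (235,160)). The bar reads about 284°, still at its stop, and the gripper is clear.

```bash
python3 -c "
from workcell import ticket
print(ticket.hand_in())"
```

```text
the job is handed in; nothing more can be done
None
```

The bar is swung out to its stop and the ear defenders hang over its straight part, one cup on each side and released; I never moved near the tube, can or hammer, and the job is handed in at about 21 s of the 66 s allowed.

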